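# Clamp the sharpening stone in its cam-lever holder

### The arm

A 6-joint arm with a two-finger parallel gripper is mounted at the origin on a cart in front of the work surface, level with it; the furniture and walls round the work are solid. World frame = base frame: x ahead of the robot, y to its left, z up, the work surface at z = 0. Lengths are in m, angles in degrees, forces in N, time in s.
With the tool pointing down it reaches from about 0.3 to 0.75 m from the base axis. Payload 8.5 kg.
Tool frame: the origin (TCP) lies on the centre line of the jaws, within the pads' length; the fingertips stand 17 mm ahead of it and the grasp point (between the pads) lies 2 mm behind it (env.tip_extent is the distance from the TCP to the fingertips, in m); z points along the fingers, y is the direction in which the jaws open and shut (so a half turn about z gives the same grasp; the last joint's range is limited). The gripper opens to 85 mm and grips with 20 to 120 N. Pads are 22 mm wide; open, the fingers measure 114 mm over their backs; the gripper's body (76 mm by 85 mm) begins 54 mm behind the grasp point. The pads swing forward as they close: fully open they stand 13 mm farther back than shut.
Start: joints at [58.997, 21.807, 74.336, -0, 83.858, -12.336], TCP at [0.176, 0.521, 0.248] pointing down, gripper open.
Joint ranges: [-178.18, 178.18], [-50.72, 133.34], [12.68, 142.11], [-81.47, 261.47], [9.98, 163.14], [-165.26, 165.26]. Speed limits (degrees/s): [136.94, 136.94, 180, 180, 180, 180].

### API

Orientations are given as a 3x3 rotation matrix whose columns are the frame's x, y, z axes.
In Python, from rig import telemetry, get_image, camera_params, close_job, env gives the robot as it stands.
- The arm moves only by the tool apply_moves, never from a script. Its argument "motion" is a list of rows, each an object of numbers: "tx", "ty", "tz": the shift along the tool's x, y, z in cm; "turn": the turn about the tool's z in degrees; "jaw": the gripper's target within -1 to 1 (fully open at 1, half-way at 0, shut at -1). In form: [{"tx": .., "ty": .., "tz": .., "turn": .., "jaw": ..}, ...]. A call has 1 to 5 rows; each row is the pose to reach, as a shift and turn from the pose measured when the call began, along the tool's axes at that moment; what a row does not reach only later rows make up. A row lasts 1/12 s, in which the tool goes at most 41.7 mm and 7.16 degrees, less where a joint would pass 70% of its speed; a pose out of reach is approached as far as the arm can. A call with a gripper value outside its range is refused whole. The fingers move at their own pace and stop on an object; "squeeze" is the grip in N (left out, the last holds). Time passes only in rows, so rows that repeat a pose let the fingers close. It gives the time, the measured TCP pose, the force and the opening at its end, in the units of the state.
- telemetry.observe(): the state, without advancing time (a new reading comes with each control period).
- get_image(name): name is "scene" or "top" or "wrist"; returns (picture, depth): 480x640x3 uint8, red, green, blue; 480x640 float32, m along the optical axis (not along the pixel's ray), 0 where there is no reading.
- camera_params(name): a dict with "fx", "fy", "cx", "cy" (pixels), "rvec" (rotation vector, rad) and "tvec" (3), from world to camera coordinates, as OpenCV has them. Camera axes: x right, y down, z forward; pixel columns grow to the right and rows downward; lengths in m; the calibration is good to about 2 mm. A picture is of the moment at which its call begins: read the wrist's pose just before it. camera_params takes no time and is no camera call; for the wrist camera it gives the pose at the moment of the call.
- close_job(): hands the job in, once; it reports no verdict.
The state is a dict: "time_s": time; "q": joint angles; "qvel": joint speeds; "joint_efforts": joint torques, N m; "position": TCP position; "tool_rot": TCP orientation; "ft_force": force on the tool from outside, world axes, zero at the start; "wrist_torque": the same for the moment, N m; "grip_width": finger opening in m.
Only numpy, scipy, OpenCV 4.12 (cv2) and the standard library are available. Lean on these libraries where they do the work, as an engineer would, in place of code of your own. Each camera call takes 0.05 s, during which the arm holds its last target. There are 200 camera calls.

### The job

Get the stone ready for sharpening the knives: lay the sharpening stone flat in the bed of its holder, between the two jaws, while the clamp lever is still open. Then push the clamp lever round through its quarter turn to its end stop and bed the cam: keep pressing the lever against the stop with about 19 N for a second, never with more than 25 N, for it is a light casting. Let go with the stone held tight, and leave the mug, the pepper shaker, the candle and the canister where they stand.

Things in the scene. Friction and masses are not known exactly. Their poses are not given: they have to be found in the camera images.
- stone_mid (a point): Centre of the loose sharpening stone, a plain rectangular block 140 x 50 x 26 mm (a dark grey lower layer under a lighter grey upper one), 0.3 to 0.55 kg, lying flat on the worktop. x runs along its 140 mm length, y along its 50 mm width, z up.
- bed (a point): Centre of the bed of the fixed steel stone holder, on its surface, 12 mm above the worktop, midway between the open jaws. x runs along the holder to its lever end, y across, z up. Base plate 236 x 76 mm. Jaw faces at x = -74 mm (fixed) and +74 mm (moving, lever at 0), 64 mm wide, 25 mm high above the bed. Bearing block of the lever at x = 101 to 135 mm.
- guides (a point): Centre of the four guide tabs on the bed, level with the bed. Same axes as the bed. The tabs stand at x = -47.5 and +47.5 mm from here, 12 mm long, 9 mm high above the bed, with 57 mm clear between them crosswise (3.5 mm of play on each side of the stone). Between the tabs the bed is open at both sides, so fingers holding the stone by the middle of its long sides fit.
- jaw: The moving jaw, driven by the lever: it slides towards the fixed jaw by 6.4 mm per rad of lever turn, pushes the stone along the bed for the last millimetres, then presses it with a spring-like grip of about 12 N. Origin at the bed, in the middle of its pressing face; x points away from the stone.
- lever (a joint): Angle of the clamp lever: 0 is open (it points along the bed's +x, away from the stone); it turns level, anticlockwise from above, to the rigid end stop at 1.571 rad (it points along the bed's +y). Starts between 0 and 0.25, stays where it is left. Stiff: about 0.6 N m all the way (8 N at 75 mm from the pivot).
- lever_pivot (a point): Point on the vertical turning axis of the lever, half-way up its bar, 40 mm above the worktop, 119 mm from the bed's centre along the bed's +x. x points along the lever to its free end, z up.
- lever_grip (a point): Point on the lever 75 mm from the pivot, mid-bar, where it is best pushed. Steel bar 12 mm wide, 14 mm high (33 to 47 mm above the worktop); at its end, 98 mm from the pivot, a black upright round knob 18 mm in diameter (27 to 53 mm above the worktop). Beyond the holder only free worktop lies under it. x points to the lever's free end, +y is the way to push it.
- mug: White mug with leaf pattern, bystander, 92 mm wide, 95 mm high; origin under it.
- shaker: Pepper shaker, bystander, 44 mm in diameter, 90 mm high; origin under it.
- candle: Pillar candle, bystander, 52 mm in diameter, 144 mm high; origin under it.
- canister: Storage canister with a chrome lid, bystander, 105 mm in diameter, 176 mm high; origin under it.
There are look-alikes about, which are no part of the job. There is more than one size of the part that bears stone_mid; the job needs the larger.

How it is judged:
By the outcome, as a careful person would: the job done as asked, in the order asked, and still so for the second after the job is handed in, with the robot touching nothing.
It also fails if it takes over 72 s, if anything falls off the work surface, if the arm or the gripper's body presses on something with over 40 N, if the wrist force passes 120 N, or if a joint passes its speed limit or range.

## Working session

There is one attempt and no reset: what is moved stays moved. The work goes in short steps, Python scripts to look and compute and a tool call to move; the robot and the scene stay as the last step left them, time stands still between calls to the robot, and variables do not carry over. Pictures are saved under pics/ and viewed, about 8 in all and at most 12, crops included, and the job is handed in when it is done.

Besides the shell and the picture viewer there is one more tool, called after ">>>" as name(argument=value, ...) on one line, values as JSON. apply_moves: Moves the arm, as the interface text tells. Its arguments: {"type":"object","properties":{"motion":{"type":"array"},"squeeze":{"type":"number"}},"required":["motion"]}

```bash
mkdir -p pics; ls; cat > h.py <<'E'
import numpy as np, cv2
from rig import telemetry, get_image, camera_params, close_job, env
def cam(n):
    p=camera_params(n); R=cv2.Rodrigues(np.array(p['rvec'],float))[0]; t=np.array(p['tvec'],float).ravel()
    return p,R,t
def ray(c,uv,z):
    p,R,t=c; uv=np.atleast_2d(np.array(uv,float))
    d=np.c_[(uv[:,0]-p['cx'])/p['fx'],(uv[:,1]-p['cy'])/p['fy'],np.ones(len(uv))]@R
    o=-R.T@t; return o+d*((z-o[2])/d[:,2])[:,None]
def proj(c,P):
    p,R,t=c; q=np.atleast_2d(P)@R.T+t
    return np.c_[q[:,0]/q[:,2]*p['fx']+p['cx'],q[:,1]/q[:,2]*p['fy']+p['cy']]
def cloud(c,D):
    p,R,t=c; v,u=np.mgrid[:480,:640]
    X=np.stack([(u-p['cx'])/p['fx']*D,(v-p['cy'])/p['fy']*D,D],-1)
    return (X-t)@R
def save(n,im): cv2.imwrite('pics/'+n,im[...,::-1])
E
python3 - <<'E'
from h import *
for n in ['top','scene']:
    c=cam(n); im,D=get_image(n); save(n+'0.png',im); np.savez(n+'0.npz',im=im,D=D)
    print(n,c[0],(D>0).mean())
s=telemetry.observe(); print(s)
E
```

```text
pics
top {'fx': 524.5971996019002, 'fy': 524.5971996019002, 'cx': 334.57277550766804, 'cy': 237.59879067892334, 'rvec': array([ 2.21225201, -2.17120302,  0.07213904]), 'tvec': array([0.09016558, 0.53632184, 1.49514969])} 0.9959602864583333
scene {'fx': 594.1744791341441, 'fy': 594.1744791341441, 'cx': 325.3205118504929, 'cy': 236.5502722229168, 'rvec': array([ 2.17816955, -1.23927677,  0.47215561]), 'tvec': array([-0.20818262,  0.42342658,  1.25310084])} 0.9633756510416667
{'time_s': 0.1, 'q': array([ 5.89963112e+01,  2.18380119e+01,  7.43793660e+01,  3.30520660e-04,
        8.38573849e+01, -1.23367954e+01]), 'qvel': array([-0.01137721, -0.09984844, -0.10538781,  0.00111715,  0.03068163,
       -0.05632735]), 'joint_efforts': array([ 3.24620109e-03, -4.49219155e+01, -2.31655169e+01, -1.99452434e-04,
        3.69500311e-03,  7.08285015e-06]), 'position': array([0.1759217 , 0.5208569 , 0.24777138]), 'tool_rot': array([[-9.47395081e-01,  3.20065778e-01, -6.77038441e-04],
       [ 3.20066367e-01,  9.47394467e-01, -1.11548190e-03],
       [ 2.84394891e-04, -1.27349930e-03, -9.99999149e-01]]), 'ft_force': array([ 0.15666417, -1.23860536,  0.07263732]), 'wrist_torque': array([-0.01229061,  0.01471821, -0.06854403]), 'grip_width': 0.08552806370612795}
```

View pics/top0.png

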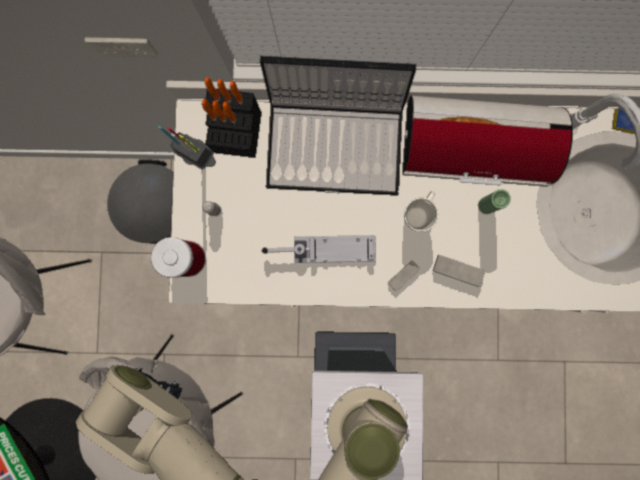

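View pics/scene0.png

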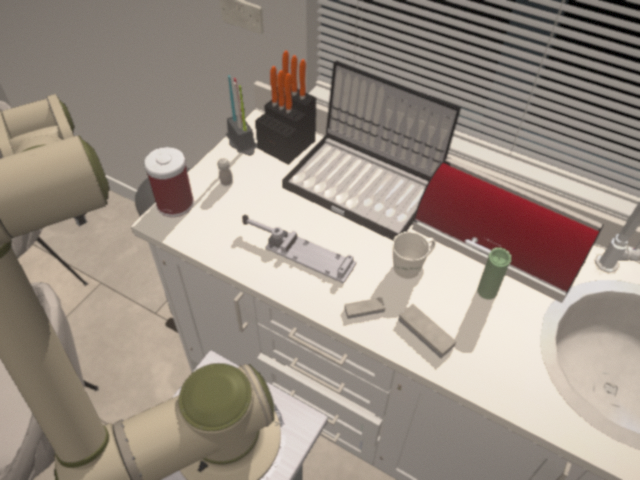

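The top view shows the candidate stones: a small one at (403,277) and a large one at (458,273). The holder is at (335,249) with its lever tip at (265,250). The mug is at (420,214), the candle at (495,200), the shaker at (211,208) and the canister at (178,257). I'll take the large stone at (458,273) and check it in a close crop with its measurements.

```bash
python3 - <<'E'
from h import *
z=np.load('top0.npz'); im,D=z['im'],z['D']; c=cam('top'); P=cloud(c,D)
hsv=cv2.cvtColor(im,cv2.COLOR_RGB2HSV)
print('table z',np.median(P[270:290,300:380,2]))
h=P[...,2]
def rect(x0,x1,y0,y1,lo,hi,zt,name):
    m=np.zeros(h.shape,np.uint8); m[y0:y1,x0:x1]=((h>lo)&(h<hi))[y0:y1,x0:x1]
    cs=cv2.findContours(m,0,cv2.CHAIN_APPROX_NONE)[0]
    k=max(cs,key=cv2.contourArea).reshape(-1,2)
    w=ray(c,k,zt)[:,:2]
    r=cv2.minAreaRect((w*1000).astype(np.float32)); print(name,r,'z',np.median(h[m>0]))
rect(425,495,250,300,.013,.06,.026,'large'); rect(380,427,255,300,.01,.06,.02,'small')
rect(306,380,225,272,.006,.03,.012,'holder plate')
rect(255,380,225,272,.03,.06,.04,'holder high')
rect(255,297,235,262,.028,.06,.045,'lever')
for n,p in dict(mug=(418,214),candle=(495,200),knob=(265,250),pivot=(301,249)).items(): print(n,P[p[1],p[0]])
crop=im[220:310,240:500]; save('crop0.png',cv2.resize(crop,None,fx=3,fy=3,interpolation=cv2.INTER_CUBIC))
E
```

```text
table z 0.0008962589111046026
large ((447.1756896972656, -255.4744873046875), (142.22903442382812, 50.879066467285156), 72.01889038085938) z 0.026940905471610828
small ((429.4811096191406, -98.65325927734375), (34.73371505737305, 97.27391052246094), 43.60961151123047) z 0.018863751503750265
holder plate ((506.6374816894531, 79.77861022949219), (89.54773712158203, 204.87222290039062), 1.068611979484558) z 0.01282349671977202
holder high ((484.499755859375, 238.22378540039062), (61.116641998291016, 132.15615844726562), 12.062252044677734) z 0.03951330703497881
lever ((497.3665466308594, 257.85906982421875), (45.19051742553711, 98.69698333740234), 1.3256539106369019) z 0.047732325398719175
mug [ 0.60830648 -0.14098995  0.00858923]
candle [ 0.63608883 -0.32641945  0.13322528]
knob [0.49369828 0.29471399 0.05392248]
pivot [0.49846705 0.19398943 0.0521318 ]
```

View pics/crop0.png

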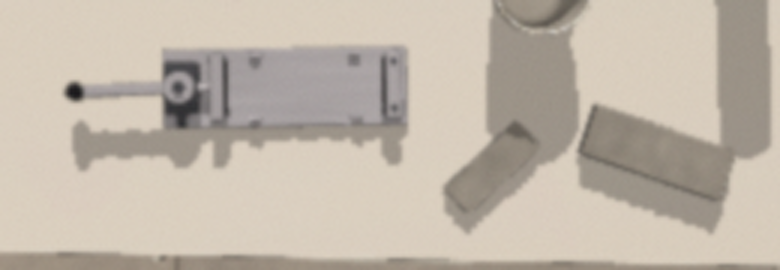

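The crop confirms the large stone (right, crop centre about (655,155)): it measures 142 x 51 mm, centred at (0.447, -0.255) with its long axis at 72°. The small one (crop about (490,168)) is a 97 x 35 mm look-alike. I'll swing over now.

>>> apply_moves(motion=[{"tx":-2.9,"ty":-2.8,"tz":0,"turn":7,"jaw":1},{"tx":-5.8,"ty":-5.6,"tz":0,"turn":14,"jaw":1},{"tx":-8.7,"ty":-8.4,"tz":0,"turn":21,"jaw":1},{"tx":-11.6,"ty":-11.2,"tz":0,"turn":28,"jaw":1},{"tx":-14.5,"ty":-14,"tz":0,"turn":35,"jaw":1}])

```text
time_s: 0.52
position: [0.2686, 0.3401, 0.2477]
tool_rot: [[-0.588, 0.809, -0.001], [0.809, 0.588, -0.001], [-0.001, -0.002, -1.0]]
ft_force: [1.5, 0.7, 0.0]
grip_width: 0.0856
```

>>> apply_moves(motion=[{"tx":-3.7,"ty":-1.1,"tz":0,"turn":7,"jaw":1},{"tx":-7.4,"ty":-2.2,"tz":0,"turn":14,"jaw":1},{"tx":-11.1,"ty":-3.3,"tz":0,"turn":21,"jaw":1},{"tx":-14.8,"ty":-4.4,"tz":0,"turn":28,"jaw":1},{"tx":-18.5,"ty":-5.5,"tz":0,"turn":35,"jaw":1}])

```text
time_s: 0.93
position: [0.3329, 0.1564, 0.2479]
tool_rot: [[-0.012, 1.0, -0.001], [1.0, 0.012, -0.001], [-0.001, -0.001, -1.0]]
ft_force: [1.4, 0.0, 0.2]
grip_width: 0.0853
```

```bash
cat >> h.py <<'E'
def goto(x,y,z,yaw=None):
    "tool shift (cm) and turn (deg) to a world TCP goal; yaw = world angle of tool y"
    s=telemetry.observe(); R=np.array(s['tool_rot']); d=R.T@(np.array([x,y,z])-s['position'])*100
    a=np.degrees(np.arctan2(R[1,1],R[0,1])); t=0 if yaw is None else (a-yaw+90)%180-90
    print('pos',np.round(s['position'],4),'yaw %.2f'%a,'-> t',np.round(d,2),'turn %.2f'%t)
E
python3 - <<'E'
from h import *
goto(.447,-.255,.12,-18)
c=cam('wrist'); im,D=get_image('wrist'); save('w1.png',im); np.savez('w1.npz',im=im,D=D)
print(ray(c,[[320,240],[0,240],[639,240],[320,0],[320,479]],0).round(3), -c[1].T@c[2])
E
```

```text
pos [0.3329 0.1564 0.2479] yaw 0.70 -> t [-41.25  10.93  12.83] turn 18.70
[[ 0.338  0.117  0.   ]
 [-0.003  0.112  0.   ]
 [ 0.677  0.121  0.   ]
 [ 0.334  0.338  0.   ]
 [ 0.344 -0.221  0.   ]] [0.33274515 0.23480291 0.37363178]
```

View pics/w1.png

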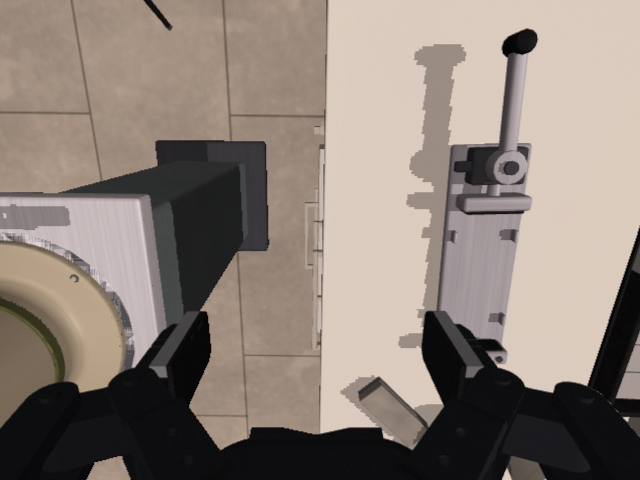

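The wrist view shows the holder: pivot at (511,167), knob at (520,40), moving jaw at (495,203), tabs at (451,236), (508,235) and (497,318), and the fixed jaw at (487,350). I'll measure it from the depth.

```bash
python3 - <<'E'
from h import *
z=np.load('w1.npz'); im,D=z['im'],z['D']; c=cam('wrist'); P=cloud(c,D)
x,y,h=P[...,0],P[...,1],P[...,2]
v,u=np.mgrid[:480,:640]
roi=(x>.42)&(x<.58)&(u>430)
t=roi&(y>-.05)&(y<.03)&(h<.004)&(h>-.01)
print('table',np.median(h[roi&(h<.005)]),'bed',np.median(h[roi&(abs(y-.08)<.04)&(h>.008)&(h<.016)]))
# plate edges by y bins
L=[]
for yy in np.arange(.045,.20,.005):
    m=roi&(abs(y-yy)<.0025)&(h>.007)&(h<.017)
    if m.sum()>10: L.append((yy,x[m].min(),x[m].max()))
L=np.array(L); print(L.round(4).tolist())
m=roi&(h>.033)&(h<.041)&(y<.2); 
for lo,hi in((-.05,.04),(.1,.2)):
    k=m&(y>lo)&(y<hi); print('jaw',k.sum(), x[k].min(),x[k].max(),np.percentile(y[k],[1,10,50,90,99]).round(4))
    for xx in np.arange(.47,.54,.01):
        q=k&(abs(x-xx)<.004)
        if q.sum(): print('  ',xx.round(3),y[q].min().round(4),y[q].max().round(4))
m=roi&(h>.018)&(h<.024)&(y>.02)&(y<.14); n,lab,st,ce=cv2.connectedComponentsWithStats(m.astype(np.uint8))
for i in range(1,n):
    if st[i,4]>8: k=lab==i; print('tab',ce[i].round(0),st[i,4],x[k].min().round(4),x[k].max().round(4),y[k].min().round(4),y[k].max().round(4))
m=roi&(h>.043)&(y>.24)&(y<.275); A=[]
for yy in np.arange(.235,.28,.005):
    k=roi&(abs(y-yy)<.0025)&(h>.04); 
    if k.sum(): A.append((yy,x[k].mean(),h[k].mean()))
print('bar',np.array(A).round(4).tolist())
k=roi&(y>.283)&(h>.045); print('knob',x[k].min(),x[k].max(),y[k].min(),y[k].max(),h[k].max())
k=roi&(y>.15)&(y<.23)&(h>.049); print('pivot cap',x[k].min(),x[k].max(),y[k].min(),y[k].max(),h[k].max())
E
```

```text
table -7.093406623462787e-05 bed 0.012403009241788797
[[0.045, 0.4691, 0.5447], [0.05, 0.4692, 0.5449], [0.055, 0.469, 0.5443], [0.06, 0.469, 0.5444], [0.065, 0.4687, 0.5447], [0.07, 0.4688, 0.5433], [0.075, 0.4686, 0.544], [0.08, 0.4685, 0.5437], [0.085, 0.4681, 0.5449], [0.09, 0.4683, 0.5433], [0.095, 0.4683, 0.5441], [0.1, 0.468, 0.5433], [0.105, 0.468, 0.544], [0.11, 0.4678, 0.5428], [0.115, 0.4677, 0.542], [0.12, 0.4677, 0.535], [0.125, 0.4677, 0.5429], [0.13, 0.4675, 0.5431], [0.135, 0.4675, 0.5437], [0.14, 0.4673, 0.5424], [0.145, 0.467, 0.4846], [0.15, 0.467, 0.4784], [0.155, 0.467, 0.4746], [0.16, 0.4668, 0.4759], [0.165, 0.4668, 0.5421], [0.17, 0.4666, 0.5422], [0.175, 0.4666, 0.5423], [0.18, 0.4662, 0.5418], [0.185, 0.4661, 0.5419], [0.19, 0.4662, 0.5414], [0.195, 0.4663, 0.5418], [0.2, 0.4658, 0.5413]]
jaw 264 0.5157029043291239 0.539862424696097 [-0.017  -0.0129 -0.005  -0.0007  0.0006]
   0.52 -0.0105 0.0006
   0.53 -0.0172 0.0009
   0.54 -0.0172 -0.0016
jaw 1225 0.4728230233399169 0.5367369321392733 [0.1481 0.1502 0.1577 0.1642 0.1973]
   0.47 0.1512 0.1629
   0.48 0.1472 0.1829
   0.49 0.1471 0.1995
   0.5 0.1482 0.1805
   0.51 0.1481 0.1646
   0.52 0.1482 0.1648
   0.53 0.1481 0.165
   0.54 0.1524 0.1619
tab [515. 236.] 59 0.5335 0.5389 0.1158 0.1277
tab [454. 237.] 48 0.473 0.4776 0.1149 0.1255
tab [502. 319.] 50 0.5356 0.5408 0.021 0.0325
bar [[0.235, 0.5006, 0.0461], [0.24, 0.5004, 0.046], [0.245, 0.5002, 0.046], [0.25, 0.5, 0.0457], [0.255, 0.4999, 0.046], [0.26, 0.4995, 0.0461], [0.265, 0.4993, 0.0458], [0.27, 0.4992, 0.046], [0.275, 0.4988, 0.0458], [0.28, 0.4986, 0.0464]]
knob 0.4906614753013889 0.5081130597133067 0.2830077348829352 0.2991283859030454 0.05523406177757776
pivot cap 0.4894042294737548 0.5174316537582899 0.1789905892720085 0.2299716379198205 0.054203560990235905
```

>>> apply_moves(motion=[{"tx":-4,"ty":1,"tz":0.3,"turn":4,"jaw":1},{"tx":-8,"ty":2,"tz":0.6,"turn":8,"jaw":1},{"tx":-12,"ty":3,"tz":0.9,"turn":12,"jaw":1},{"tx":-16,"ty":4,"tz":1.2,"turn":16,"jaw":1},{"tx":-20,"ty":5.1,"tz":1.5,"turn":18.7,"jaw":1}])

```text
time_s: 1.4
position: [0.3844, -0.0452, 0.2339]
tool_rot: [[0.326, 0.946, -0.0], [0.946, -0.326, -0.004], [-0.004, 0.001, -1.0]]
ft_force: [1.8, 0.4, -0.1]
grip_width: 0.0852
```

```bash
python3 -c "
from h import *
goto(.447,-.255,.15,-18)"
```

```text
pos [ 0.3844 -0.0452  0.2339] yaw -19.00 -> t [-17.77  12.74   8.47] turn -1.00
```

>>> apply_moves(motion=[{"tx":-3.2,"ty":2.3,"tz":1.2,"turn":-0.5,"jaw":1},{"tx":-6.4,"ty":4.6,"tz":2.4,"turn":-1,"jaw":1},{"tx":-9.6,"ty":6.9,"tz":3.6,"turn":-1,"jaw":1},{"tx":-12.8,"ty":9.2,"tz":4.8,"turn":-1,"jaw":1},{"tx":-16,"ty":11.5,"tz":6,"turn":-1,"jaw":1}])

```text
time_s: 1.82
position: [0.4411, -0.2361, 0.1737]
tool_rot: [[0.309, 0.951, -0.001], [0.951, -0.309, -0.004], [-0.004, 0.0, -1.0]]
ft_force: [-0.4, 0.5, 0.1]
grip_width: 0.0856
```

>>> apply_moves(motion=[{"tx":-1.5,"ty":1.0,"tz":1.5,"turn":0,"jaw":1},{"tx":-1.5,"ty":1.0,"tz":1.5,"turn":0,"jaw":1}])

```text
time_s: 1.98
position: [0.4458, -0.2567, 0.1555]
tool_rot: [[0.313, 0.95, -0.004], [0.95, -0.313, -0.001], [-0.002, -0.003, -1.0]]
ft_force: [-0.3, 0.2, -0.4]
grip_width: 0.0852
```

```bash
python3 - <<'E'
from h import *
goto(.447,-.255,.02,-18)
c=cam('wrist'); im,D=get_image('wrist'); save('w2.png',im); P=cloud(c,D)
x,y,h=P[...,0],P[...,1],P[...,2]
m=((h>.016)&(h<.035)&(abs(x-.447)<.07)&(abs(y+.255)<.1)).astype(np.uint8)
n,lab,st,ce=cv2.connectedComponentsWithStats(m); i=1+np.argmax(st[1:,4]); k=lab==i
k2=k&(h>.022)
print(cv2.minAreaRect((P[k2][:,:2]*1000).astype(np.float32)),np.median(h[k2]),st[i])
print('table',np.median(h[(abs(h)<.008)]))
E
```

```text
pos [ 0.4458 -0.2567  0.1555] yaw -18.22 -> t [ 0.23  0.11 13.55] turn -0.22
((448.5703430175781, -256.55914306640625), (140.1455078125, 50.09273147583008), 71.98735046386719) 0.026277082898347005 [  282   135    75   186 12786]
table 0.00019628480718664914
```

View pics/w2.png

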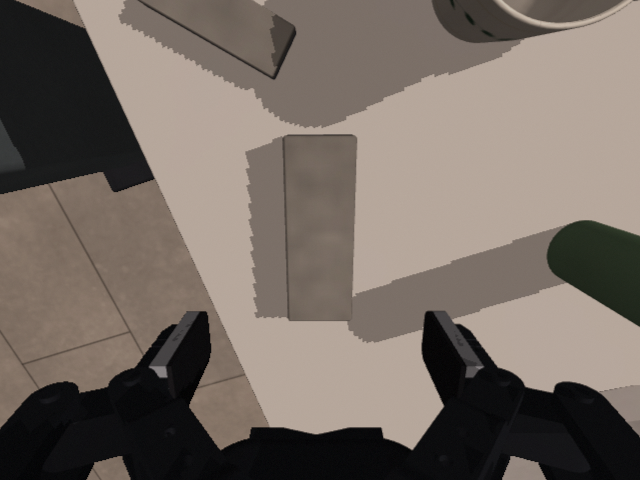

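The stone was measured at close range as 140 x 50 mm at (0.4486, -0.2566), 72°. It sits between the fingers at about (320,228). Descending now.

>>> apply_moves(motion=[{"tx":0.1,"ty":0.27,"tz":3.4,"turn":-0.2,"jaw":1},{"tx":0.1,"ty":0.27,"tz":6.8,"turn":-0.2,"jaw":1},{"tx":0.1,"ty":0.27,"tz":9.8,"turn":-0.2,"jaw":1},{"tx":0.1,"ty":0.27,"tz":12,"turn":-0.2,"jaw":1},{"tx":0.1,"ty":0.27,"tz":13,"turn":-0.2,"jaw":1}])

```text
time_s: 2.45
position: [0.4471, -0.2528, 0.025]
tool_rot: [[0.307, 0.952, -0.006], [0.952, -0.307, 0.002], [-0.0, -0.006, -1.0]]
ft_force: [-0.2, 0.2, 0.0]
grip_width: 0.0855
```

```bash
python3 -c "
from h import *
goto(.4486,-.2566,.021,-18)"
```

```text
pos [ 0.4471 -0.2528  0.025 ] yaw -17.89 -> t [-0.31  0.26  0.4 ] turn 0.11
```

>>> apply_moves(motion=[{"tx":-0.3,"ty":0.26,"tz":0.4,"turn":0.1,"jaw":1},{"tx":-0.3,"ty":0.26,"tz":0.4,"turn":0.1,"jaw":0.2},{"tx":-0.3,"ty":0.26,"tz":0.4,"turn":0.1,"jaw":-0.2},{"tx":-0.3,"ty":0.26,"tz":0.4,"turn":0.1,"jaw":-0.2},{"tx":-0.3,"ty":0.26,"tz":0.4,"turn":0.1,"jaw":-0.2}], squeeze=60)

```text
time_s: 2.87
position: [0.4492, -0.2568, 0.0226]
tool_rot: [[0.309, 0.951, -0.004], [0.951, -0.309, -0.0], [-0.001, -0.004, -1.0]]
ft_force: [-1.0, 0.3, 6.4]
grip_width: 0.0488
```

>>> apply_moves(motion=[{"tx":0,"ty":0,"tz":0,"turn":0,"jaw":-0.5},{"tx":0,"ty":0,"tz":0,"turn":0,"jaw":-0.5},{"tx":0,"ty":0,"tz":0,"turn":0,"jaw":-0.5}])

```text
time_s: 3.12
position: [0.4491, -0.2568, 0.0229]
tool_rot: [[0.309, 0.951, -0.004], [0.951, -0.309, -0.0], [-0.001, -0.004, -1.0]]
ft_force: [0.4, -0.6, -3.6]
grip_width: 0.0489
```

>>> apply_moves(motion=[{"tx":0,"ty":0,"tz":-1.5,"turn":0,"jaw":-0.5},{"tx":0,"ty":0,"tz":-4.5,"turn":0,"jaw":-0.5},{"tx":0,"ty":0,"tz":-8,"turn":0,"jaw":-0.5},{"tx":0,"ty":0,"tz":-11,"turn":0,"jaw":-0.5},{"tx":0,"ty":0,"tz":-13,"turn":0,"jaw":-0.5}])

```text
time_s: 3.53
position: [0.45, -0.257, 0.1558]
tool_rot: [[0.309, 0.951, -0.002], [0.951, -0.309, -0.002], [-0.003, -0.001, -1.0]]
ft_force: [1.3, -0.3, -3.3]
grip_width: 0.0485
```

```bash
python3 -c "
from h import *
goto(.5062,.0745,.15,1.2)"
```

```text
pos [ 0.45   -0.257   0.1558] yaw -17.98 -> t [33.27 -4.88  0.49] turn -19.18
```

Lifted: the weight shows as about 3.5 N. Carrying it over the bed.

>>> apply_moves(motion=[{"tx":3.0,"ty":-0.5,"tz":0,"turn":-3,"jaw":-0.5},{"tx":6.5,"ty":-1,"tz":0,"turn":-6,"jaw":-0.5},{"tx":10,"ty":-1.5,"tz":0,"turn":-9,"jaw":-0.5},{"tx":13.5,"ty":-2,"tz":0,"turn":-12,"jaw":-0.5},{"tx":17,"ty":-2.5,"tz":0,"turn":-15,"jaw":-0.5}])

```text
time_s: 3.95
position: [0.4784, -0.0859, 0.1553]
tool_rot: [[0.05, 0.999, -0.002], [0.999, -0.05, -0.002], [-0.002, -0.002, -1.0]]
ft_force: [0.7, -0.7, -4.3]
grip_width: 0.0484
```

```bash
python3 -c "
from h import *
goto(.5062,.0745,.14,1.2)"
```

```text
pos [ 0.4784 -0.0859  0.1553] yaw -2.86 -> t [16.16  1.98  1.49] turn -4.06
```

>>> apply_moves(motion=[{"tx":3.5,"ty":0.4,"tz":0,"turn":-1,"jaw":-0.5},{"tx":7,"ty":0.8,"tz":0.3,"turn":-2,"jaw":-0.5},{"tx":10.5,"ty":1.3,"tz":0.6,"turn":-3,"jaw":-0.5},{"tx":14,"ty":1.7,"tz":1,"turn":-4,"jaw":-0.5},{"tx":16.2,"ty":2,"tz":1.5,"turn":-4.1,"jaw":-0.5}])

```text
time_s: 4.37
position: [0.5062, 0.0779, 0.1398]
tool_rot: [[-0.024, 1.0, -0.002], [1.0, 0.024, -0.001], [-0.001, -0.002, -1.0]]
ft_force: [0.5, -0.9, -4.4]
grip_width: 0.0485
```

>>> apply_moves(motion=[{"tx":0,"ty":0,"tz":0,"turn":0,"jaw":-0.5},{"tx":0,"ty":0,"tz":0,"turn":0,"jaw":-0.5}])

```text
time_s: 4.53
position: [0.5056, 0.0791, 0.1394]
tool_rot: [[-0.027, 1.0, -0.004], [1.0, 0.027, -0.001], [-0.001, -0.004, -1.0]]
ft_force: [0.1, 0.2, -4.2]
grip_width: 0.0491
```

```bash
python3 - <<'E'
from h import *
goto(.5062,.0745,.036,1.2)
c=cam('wrist'); im,D=get_image('wrist'); save('w3.png',im); P=cloud(c,D)
x,y,h=P[...,0],P[...,1],P[...,2]
pz=telemetry.observe()['position'][2]; print(pz)
k=(abs(x-.506)<.05)&(abs(y-.0745)<.09)&(h>pz-.01)&(h<pz+.012)&(np.mgrid[:480,:640][0]<330)
kk=k&(h>np.percentile(h[k],50)-.003)
print('stone in hand',k.sum(),np.median(h[k]))
for n,l in (('all',k),): print(x[l].min(),x[l].max(),y[l].min(),y[l].max())
for yy in np.arange(.09,.145,.01):
    l=k&(abs(y-yy)<.002); print(yy.round(3), x[l].min().round(4) if l.any() else 0, x[l].max().round(4) if l.any() else 0)
# holder again
roi=(abs(x-.505)<.06)&(y>.15)
for yy in (.17,.18,.19,.2):
    m=roi&(abs(y-yy)<.0025)&(h>.007)&(h<.017); print(yy, x[m].min().round(4),x[m].max().round(4))
k=roi&(h>.033)&(h<.041)&(y<.17); print('jaw far edge',[ (xx, y[k&(abs(x-xx)<.004)].max().round(4)) for xx in (.48,.51,.52,.53) if (k&(abs(x-xx)<.004)).any()])
E
```

```text
pos [0.5056 0.0791 0.1394] yaw 1.53 -> t [-0.45  0.08 10.34] turn 0.33
0.13965010922886695
stone in hand 26857 0.1429913787551846
0.46794634693975073 0.5441207824804408 0.08231521956147857 0.14964868719695038
0.09 0.4749 0.537
0.1 0.4806 0.5307
0.11 0.4802 0.5303
0.12 0.4802 0.53
0.13 0.4799 0.5299
0.14 0.4796 0.5297
0.17 0.4643 0.5399
0.18 0.4638 0.5397
0.19 0.4635 0.5389
0.2 0.5277 0.5389
jaw far edge [(0.48, np.float64(0.1698)), (0.51, np.float64(0.17)), (0.52, np.float64(0.1699)), (0.53, np.float64(0.17))]
```

View pics/w3.png

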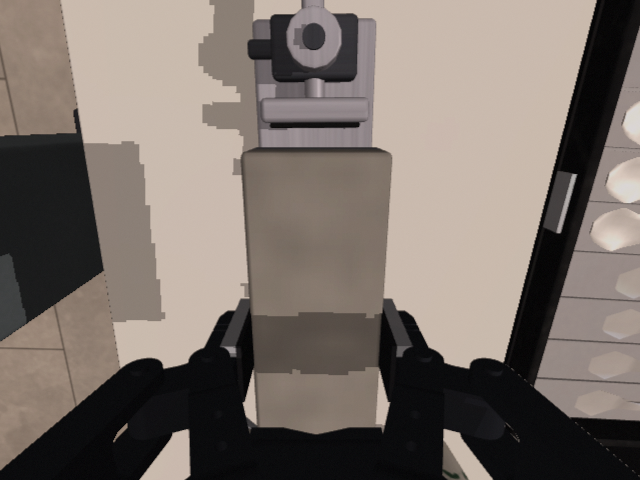

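The stone hangs straight in the hand. This settled view puts the holder about 5 mm further along y than the earlier view, which was taken while moving. I'll use the top view to decide between them.

```bash
python3 - <<'E'
from h import *
z=np.load('top0.npz'); im,D=z['im'],z['D']; c=cam('top'); P=cloud(c,D)
x,y,h=P[...,0],P[...,1],P[...,2]
roi=(abs(x-.505)<.05)
for yy in np.arange(.02,.14,.02):
    m=roi&(abs(y-yy)<.004)&(h>.007)&(h<.018); print(yy.round(3),x[m].min().round(4),x[m].max().round(4),((x[m].min()+x[m].max())/2).round(4))
for lo,hi in((-.05,.02),(.13,.175)):
    for xx in (.48,.49,.52,.53):
        k=roi&(h>.03)&(h<.042)&(y>lo)&(y<hi)&(abs(x-xx)<.004)
        if k.any(): print('jaw',lo,xx,y[k].min().round(4),y[k].max().round(4))
k=roi&(y>.28)&(h>.045); print('knob',x[k].mean(),y[k].mean(),y[k].max())
k=(abs(x-.447)<.09)&(abs(y+.255)<.09)&(h>.02)&(h<.035); r=cv2.minAreaRect((P[k][:,:2]*1000).astype(np.float32)); print(r)
E
```

```text
0.02 0.4573 0.5529 0.5051
0.04 0.4683 0.5408 0.5046
0.06 0.4679 0.5403 0.5041
0.08 0.4675 0.5517 0.5096
0.1 0.4671 0.5483 0.5077
0.12 0.464 0.5392 0.5016
jaw -0.05 0.48 -0.0098 0.0041
jaw -0.05 0.49 -0.0096 0.0046
jaw -0.05 0.52 -0.0088 0.008
jaw -0.05 0.53 -0.0092 0.0081
jaw 0.13 0.48 0.1547 0.1692
jaw 0.13 0.49 0.1578 0.1692
jaw 0.13 0.52 0.1557 0.1698
jaw 0.13 0.53 0.1614 0.1701
knob 0.4835468732098897 0.503852426850536 0.5751506738855124
((447.3553771972656, -256.7780456542969), (141.30445861816406, 50.52663040161133), 71.87312316894531)
```

The top view agrees with the settled view, so the bed is near (0.504, 0.080). I'll go lower and recheck from close in.

>>> apply_moves(motion=[{"tx":0.05,"ty":-0.1,"tz":2,"turn":0.3,"jaw":-0.5},{"tx":0.05,"ty":-0.1,"tz":4,"turn":0.3,"jaw":-0.5},{"tx":0.05,"ty":-0.1,"tz":6.3,"turn":0.3,"jaw":-0.5},{"tx":0.05,"ty":-0.1,"tz":6.5,"turn":0.3,"jaw":-0.5},{"tx":0.05,"ty":-0.1,"tz":6.5,"turn":0.3,"jaw":-0.5}])

```text
time_s: 5.0
position: [0.5043, 0.0774, 0.0742]
tool_rot: [[-0.018, 1.0, -0.005], [1.0, 0.018, -0.002], [-0.002, -0.005, -1.0]]
ft_force: [0.2, -0.3, -4.1]
grip_width: 0.049
```

```bash
python3 - <<'E'
from h import *
goto(.5043,.0797,.036,1.2)
c=cam('wrist'); im,D=get_image('wrist'); save('w4.png',im); P=cloud(c,D)
x,y,h=P[...,0],P[...,1],P[...,2]; v=np.mgrid[:480,:640][0]
pz=telemetry.observe()['position'][2]
k=(abs(x-.506)<.05)&(abs(y-.08)<.09)&(h>pz-.004)&(h<pz+.012)&(v<330)
for yy in (.11,.125,.14):
    l=k&(abs(y-yy)<.002); print('stone',yy,x[l].min().round(4),x[l].max().round(4),((x[l].min()+x[l].max())/2).round(4))
print('stone end',y[k].max())
roi=(abs(x-.505)<.06)
for yy in np.arange(.06,.21,.01):
    m=roi&(abs(y-yy)<.0025)&(h>.007)&(h<.017)
    if m.sum()>5: print(yy.round(3), x[m].min().round(4),x[m].max().round(4),((x[m].min()+x[m].max())/2).round(4))
k=roi&(h>.032)&(h<.041)&(y<.18)&(y>.13)
print('jaw',[ (xx, y[k&(abs(x-xx)<.004)].min().round(4),y[k&(abs(x-xx)<.004)].max().round(4)) for xx in (.48,.5,.51,.52,.53) if (k&(abs(x-xx)<.004)).any()], x[k].min(),x[k].max())
E
```

```text
pos [0.5043 0.0774 0.0742] yaw 1.06 -> t [0.24 0.03 3.82] turn -0.14
stone 0.11 0.4791 0.5294 0.5043
stone 0.125 0.4791 0.5289 0.504
stone 0.14 0.4785 0.5287 0.5036
stone end 0.14773402869666022
0.07 0.5427 0.5437 0.5432
0.08 0.5425 0.543 0.5427
0.09 0.5422 0.543 0.5426
0.1 0.5421 0.5426 0.5424
0.11 0.542 0.5425 0.5422
0.14 0.4657 0.5411 0.5034
0.15 0.4651 0.5405 0.5028
0.16 0.4646 0.5403 0.5024
0.17 0.4642 0.5399 0.502
0.18 0.4639 0.5396 0.5017
0.19 0.4633 0.5395 0.5014
0.2 0.5285 0.5392 0.5339
jaw [(0.48, np.float64(0.1545), np.float64(0.1714)), (0.5, np.float64(0.1553), np.float64(0.1722)), (0.51, np.float64(0.1555), np.float64(0.1722)), (0.52, np.float64(0.1557), np.float64(0.1729)), (0.53, np.float64(0.1563), np.float64(0.173))] 0.4703222429263375 0.5345326810068108
```

>>> apply_moves(motion=[{"tx":0.26,"ty":0.0,"tz":0.3,"turn":-0.2,"jaw":-0.5},{"tx":0.26,"ty":0.0,"tz":1.2,"turn":-0.2,"jaw":-0.5},{"tx":0.26,"ty":0.0,"tz":2.2,"turn":-0.2,"jaw":-0.5},{"tx":0.26,"ty":0.0,"tz":2.8,"turn":-0.2,"jaw":-0.5},{"tx":0.26,"ty":0.0,"tz":3.2,"turn":-0.2,"jaw":-0.5}])

```text
time_s: 5.47
position: [0.5048, 0.0801, 0.0427]
tool_rot: [[-0.022, 1.0, -0.003], [1.0, 0.022, -0.002], [-0.002, -0.003, -1.0]]
ft_force: [-0.1, 0.8, -4.1]
grip_width: 0.0486
```

```bash
python3 -c "
from h import *
goto(.5047,.0800,.0355,1.2)"
```

```text
pos [0.5048 0.0801 0.0427] yaw 1.27 -> t [-0.01 -0.    0.72] turn 0.07
```

>>> apply_moves(motion=[{"tx":0,"ty":0,"tz":0.2,"turn":0,"jaw":-0.5},{"tx":0,"ty":0,"tz":0.4,"turn":0,"jaw":-0.5},{"tx":0,"ty":0,"tz":0.55,"turn":0,"jaw":-0.5},{"tx":0,"ty":0,"tz":0.65,"turn":0,"jaw":-0.5},{"tx":0,"ty":0,"tz":0.7,"turn":0,"jaw":-0.5}])

```text
time_s: 5.88
position: [0.5048, 0.0801, 0.0358]
tool_rot: [[-0.022, 1.0, -0.003], [1.0, 0.022, -0.002], [-0.002, -0.003, -1.0]]
ft_force: [-0.6, -0.3, -3.0]
grip_width: 0.0489
```

>>> apply_moves(motion=[{"tx":0,"ty":0,"tz":0.1,"turn":0,"jaw":-0.5},{"tx":0,"ty":0,"tz":0.15,"turn":0,"jaw":-0.5},{"tx":0,"ty":0,"tz":0.15,"turn":0,"jaw":-0.5}])

```text
time_s: 6.13
position: [0.505, 0.0801, 0.0346]
tool_rot: [[-0.022, 1.0, -0.002], [1.0, 0.022, -0.002], [-0.002, -0.002, -1.0]]
ft_force: [0.4, -0.4, -0.1]
grip_width: 0.0488
```

The stone is resting: the TCP is at 34.6 mm as expected and the load is gone. Releasing.

>>> apply_moves(motion=[{"tx":0,"ty":0,"tz":0,"turn":0,"jaw":0.5},{"tx":0,"ty":0,"tz":0,"turn":0,"jaw":0.5},{"tx":0,"ty":0,"tz":0,"turn":0,"jaw":0.6},{"tx":0,"ty":0,"tz":-0.5,"turn":0,"jaw":0.6},{"tx":0,"ty":0,"tz":-1.5,"turn":0,"jaw":0.6}])

```text
time_s: 6.55
position: [0.5045, 0.0801, 0.0494]
tool_rot: [[-0.022, 1.0, -0.004], [1.0, 0.022, -0.002], [-0.002, -0.004, -1.0]]
ft_force: [-0.2, -0.4, -0.6]
grip_width: 0.0682
```

>>> apply_moves(motion=[{"tx":0,"ty":0,"tz":-3,"turn":0,"jaw":0.6},{"tx":0,"ty":0,"tz":-6,"turn":0,"jaw":0.6},{"tx":0,"ty":0,"tz":-9,"turn":0,"jaw":0.6},{"tx":0,"ty":0,"tz":-11,"turn":0,"jaw":0.6},{"tx":0,"ty":0,"tz":-11,"turn":0,"jaw":0.6}])

```text
time_s: 6.97
position: [0.5066, 0.0803, 0.1638]
tool_rot: [[-0.022, 1.0, 0.004], [1.0, 0.022, -0.002], [-0.002, 0.004, -1.0]]
ft_force: [0.5, 0.1, -0.8]
grip_width: 0.0685
```

```bash
python3 - <<'E'
from h import *
goto(.5047,.0800,.16,1.2)
c=cam('wrist'); im,D=get_image('wrist'); save('w5.png',im); np.savez('w5.npz',im=im,D=D); P=cloud(c,D)
x,y,h=P[...,0],P[...,1],P[...,2]
k=(abs(x-.505)<.028)&(abs(y-.08)<.072)&(h>.03)&(h<.045)
print('stone top: ',cv2.minAreaRect((P[k][:,:2]*1000).astype(np.float32)),np.percentile(h[k],[2,50,98]))
A=np.c_[x[k],y[k],np.ones(k.sum())]; print('tilt',np.linalg.lstsq(A,h[k],rcond=None)[0][:2])
E
```

```text
pos [0.5066 0.0803 0.1638] yaw 1.29 -> t [-0.02 -0.19  0.38] turn 0.09
stone top:  ((505.2967834472656, 78.70692443847656), (50.710670471191406, 142.61073303222656), 1.6367533206939697) [0.03670371 0.03823084 0.03960572]
tilt [-0.00043245 -0.00024908]
```

View pics/w5.png

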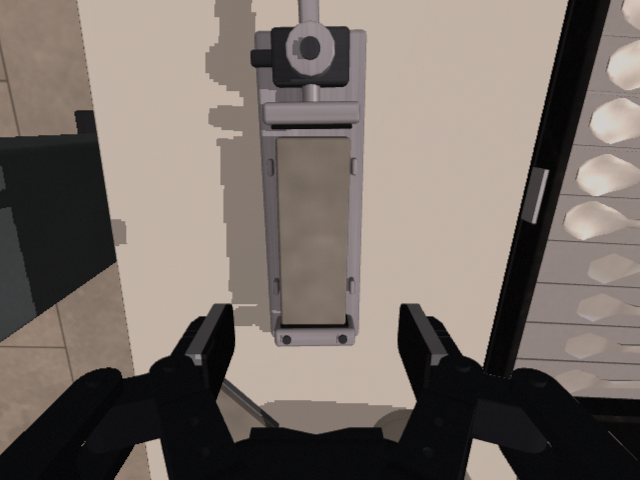

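The stone lies flat in the bed: its top is at 38 mm, it sits inside the four tabs, and there are gaps to both jaws (stone at (313,230), jaws at (312,112) and (314,337)). Next I'll measure the lever and the neighbouring objects.

```bash
python3 - <<'E'
from h import *
z=np.load('top0.npz'); im,D=z['im'],z['D']; c=cam('top'); P=cloud(c,D); x,y,h=P[...,0],P[...,1],P[...,2]
k=(abs(x-.48)<.1)&(y>.38)&(y<.65)&(h>.15); print('canister',x[k].mean(),y[k].mean(),y[k].min(),y[k].max(),h[k].max())
k=(abs(x-.61)<.05)&(y>.3)&(y<.5)&(h>.06); print('shaker',x[k].mean(),y[k].mean(),y[k].min())
k=(abs(x-.5)<.03)&(y>.27)&(y<.32)&(h>.045); print('knob',x[k].mean(),y[k].mean(),y[k].max())
k=(abs(x-.5)<.03)&(y>.17)&(y<.22)&(h>.048); print('cap',x[k].mean(),y[k].mean())
z=np.load('w5.npz'); im,D=z['im'],z['D']; c=cam('wrist'); P=cloud(c,D); x,y,h=P[...,0],P[...,1],P[...,2]
k=(abs(x-.5)<.03)&(y>.17)&(y<.225)&(h>.05); print('cap w5',x[k].mean(),y[k].mean(),y[k].min(),y[k].max(),h[k].max())
print(ray(c,[310,48],.055), telemetry.observe()['q'].round(1))
goto(.54,.26,.15,90)
E
```

```text
canister 0.46676593630521923 0.5202513337444461 0.47020879090968 0.5751506738855124 0.18459124716652925
shaker 0.6086262409228242 0.4500027402603707 0.4349104925276471
knob 0.494481468312484 0.29043109092184183 0.30639285522080834
cap 0.500347289258669 0.2006127610527675
cap w5 0.4999530136558378 0.2002621619466005 0.19450822509819923 0.2060816341215879 0.05184173050042929
[[0.50037044 0.19902371 0.055     ]] [-4.2 22.9 88.4 -0.1 68.7 -5.4]
pos [0.5058 0.0803 0.1615] yaw 1.28 -> t [17.89  3.82  1.12] turn -88.72
```

>>> apply_moves(motion=[{"tx":3,"ty":0.8,"tz":0,"turn":7,"jaw":-1},{"tx":6.5,"ty":1.6,"tz":0,"turn":14,"jaw":-1},{"tx":10,"ty":2.6,"tz":0,"turn":21,"jaw":-1},{"tx":13.5,"ty":3.3,"tz":0,"turn":28,"jaw":-1},{"tx":17,"ty":4,"tz":0,"turn":35,"jaw":-1}])

```text
time_s: 7.43
position: [0.5416, 0.2525, 0.16]
tool_rot: [[0.556, 0.831, -0.001], [0.831, -0.556, -0.003], [-0.003, 0.0, -1.0]]
ft_force: [0.7, -0.5, 0.1]
grip_width: 0.0073
```

>>> apply_moves(motion=[{"tx":0,"ty":0,"tz":0,"turn":7,"jaw":-1},{"tx":0,"ty":0,"tz":0,"turn":14,"jaw":-1},{"tx":0,"ty":0,"tz":0,"turn":21,"jaw":-1},{"tx":0,"ty":0,"tz":0,"turn":28,"jaw":-1},{"tx":0,"ty":0,"tz":0,"turn":35,"jaw":-1}])

```text
time_s: 7.85
position: [0.5411, 0.2525, 0.1587]
tool_rot: [[0.934, 0.356, -0.004], [0.356, -0.934, -0.003], [-0.004, 0.002, -1.0]]
ft_force: [0.2, 0.1, -0.1]
grip_width: 0.0
```

```bash
python3 - <<'E'
from h import *
goto(.540,.269,.04,-90)
z=np.load('top0.npz'); P=cloud(cam('top'),z['D']); x,y,h=P[...,0],P[...,1],P[...,2]
for xx in (.58,.6,.62,.64,.66,.7): k=(abs(x-xx)<.006)&(y>.18)&(y<.36); print(xx,h[k].max())
E
```

```text
pos [0.5411 0.2525 0.1587] yaw -69.15 -> t [ 0.54 -1.61 11.86] turn 20.85
0.58 0.010021614659233425
0.6 0.0075610687350507215
0.62 0.012786745325838587
0.64 0.011943831337850293
0.66 0.009634024091560832
0.7 0.039675874923130496
```

>>> apply_moves(motion=[{"tx":0.5,"ty":-1.6,"tz":1,"turn":7,"jaw":-1},{"tx":0.5,"ty":-1.6,"tz":3,"turn":14,"jaw":-1},{"tx":0.5,"ty":-1.6,"tz":5,"turn":20,"jaw":-1},{"tx":0.5,"ty":-1.6,"tz":7,"turn":20,"jaw":-1},{"tx":0.5,"ty":-1.6,"tz":8,"turn":20,"jaw":-1}])

```text
time_s: 8.27
position: [0.5383, 0.2686, 0.0752]
tool_rot: [[1.0, 0.015, -0.009], [0.015, -1.0, -0.005], [-0.009, 0.004, -1.0]]
ft_force: [-0.1, 0.8, -0.5]
grip_width: -0.0003
```

```bash
python3 -c "
from h import *
goto(.538,.269,.041,-89)"
```

```text
pos [0.5383 0.2686 0.0752] yaw -89.14 -> t [-0.   -0.06  3.42] turn -0.14
```

>>> apply_moves(motion=[{"tx":0,"ty":0,"tz":1.2,"turn":0,"jaw":-1},{"tx":0,"ty":0,"tz":2.4,"turn":0,"jaw":-1},{"tx":0,"ty":0,"tz":3.2,"turn":0,"jaw":-1},{"tx":-0.2,"ty":0,"tz":3.4,"turn":0,"jaw":-1},{"tx":-0.8,"ty":0,"tz":3.4,"turn":0,"jaw":-1}])

```text
time_s: 8.68
position: [0.5301, 0.2681, 0.0409]
tool_rot: [[1.0, 0.015, -0.009], [0.015, -1.0, -0.005], [-0.009, 0.005, -1.0]]
ft_force: [-1.3, -0.0, 1.2]
grip_width: -0.0003
```

>>> apply_moves(motion=[{"tx":-0.3,"ty":0,"tz":0,"turn":0,"jaw":-1},{"tx":-0.6,"ty":0,"tz":0,"turn":0,"jaw":-1},{"tx":-0.9,"ty":0,"tz":0,"turn":0,"jaw":-1},{"tx":-1.2,"ty":0,"tz":0,"turn":0,"jaw":-1}])

```text
time_s: 9.02
position: [0.518, 0.268, 0.0416]
tool_rot: [[1.0, 0.015, -0.008], [0.015, -1.0, -0.004], [-0.008, 0.004, -1.0]]
ft_force: [-0.2, 0.7, -0.6]
grip_width: -0.0001
```

>>> apply_moves(motion=[{"tx":-0.2,"ty":0,"tz":0,"turn":0,"jaw":-1},{"tx":-0.4,"ty":0,"tz":0,"turn":0,"jaw":-1},{"tx":-0.6,"ty":0,"tz":0,"turn":0,"jaw":-1},{"tx":-0.8,"ty":0,"tz":0,"turn":0,"jaw":-1}])

```text
time_s: 9.35
position: [0.5123, 0.268, 0.0422]
tool_rot: [[1.0, 0.015, -0.002], [0.015, -1.0, -0.003], [-0.002, 0.003, -1.0]]
ft_force: [9.8, 1.6, -6.1]
grip_width: 0.0001
```

Contact shows about 10 N, with a stiffness of about 4 N/mm. I'll compute the arc waypoints.

```bash
cat >> h.py <<'E'
def arc(phis,lead,r=.071,piv=(.501,.199),rotmax=999):
    s=telemetry.observe(); R=np.array(s['tool_rot']); p=np.array(s['position']); a=np.degrees(np.arctan2(R[1,1],R[0,1]))
    f=s['ft_force']; print('F',np.round(f,1),'pos',p.round(4),'yaw',a.round(1))
    for phi in phis:
        t=np.radians(phi); g=np.array(piv)+r*np.array([np.cos(t),np.sin(t)])+(.017-lead)*np.array([np.sin(t),-np.cos(t)])
        d=R.T@(np.r_[g,.041]-p)*100
        print(phi,g.round(4),'t',d.round(2),'turn',round((a-(phi-180)+180)%360-180,1))
E
python3 -c "
from h import *
arc([95,100,105,110,115,120],.0025)"
```

```text
F [ 9.8  1.6 -6.1] pos [0.5123 0.268  0.0422] yaw -89.1
95 [0.5093 0.271 ] t [-0.3  -0.3   0.12] turn -4.1
100 [0.503  0.2714] t [-0.93 -0.35  0.12] turn -9.1
105 [0.4966 0.2713] t [-1.57 -0.35  0.12] turn -14.1
110 [0.4903 0.2707] t [-2.19 -0.3   0.12] turn -19.1
115 [0.4841 0.2695] t [-2.82 -0.19  0.12] turn -24.1
120 [0.4781 0.2677] t [-3.43 -0.02  0.12] turn -29.1
```

>>> apply_moves(motion=[{"tx":-0.5,"ty":-0.1,"tz":0.1,"turn":-4,"jaw":-1},{"tx":-0.9,"ty":-0.25,"tz":0.1,"turn":-9,"jaw":-1},{"tx":-1.55,"ty":-0.3,"tz":0.1,"turn":-14,"jaw":-1},{"tx":-2.2,"ty":-0.3,"tz":0.1,"turn":-19,"jaw":-1},{"tx":-2.8,"ty":-0.2,"tz":0.1,"turn":-24,"jaw":-1}])

```text
time_s: 9.77
position: [0.487, 0.2697, 0.0422]
tool_rot: [[0.906, 0.424, 0.006], [0.424, -0.906, -0.002], [0.004, 0.005, -1.0]]
ft_force: [10.5, -1.9, -2.1]
grip_width: 0.0001
```

```bash
python3 -c "
from h import *
arc([115,120,125,130,135,140,145],.0025)"
```

```text
F [10.5 -1.9 -2.1] pos [0.487  0.2697 0.0422] yaw -64.9
115 [0.4841 0.2695] t [-0.27 -0.11  0.11] turn 0.1
120 [0.4781 0.2677] t [-0.9  -0.21  0.11] turn -4.9
125 [0.4722 0.2655] t [-1.53 -0.25  0.11] turn -9.9
130 [0.4665 0.2627] t [-2.16 -0.24  0.11] turn -14.9
135 [0.461  0.2595] t [-2.79 -0.18  0.1 ] turn -19.9
140 [0.4559 0.2557] t [-3.41 -0.06  0.1 ] turn -24.9
145 [0.4512 0.2516] t [-4.02  0.11  0.1 ] turn -29.9
```

>>> apply_moves(motion=[{"tx":-0.9,"ty":-0.2,"tz":0.1,"turn":-5,"jaw":-1},{"tx":-1.5,"ty":-0.25,"tz":0.1,"turn":-10,"jaw":-1},{"tx":-2.15,"ty":-0.25,"tz":0.1,"turn":-15,"jaw":-1},{"tx":-2.8,"ty":-0.2,"tz":0.1,"turn":-20,"jaw":-1},{"tx":-3.4,"ty":-0.05,"tz":0.1,"turn":-25,"jaw":-1}])

```text
time_s: 10.18
position: [0.4586, 0.2567, 0.0422]
tool_rot: [[0.638, 0.77, 0.014], [0.77, -0.638, 0.001], [0.009, 0.01, -1.0]]
ft_force: [6.7, 6.2, 1.7]
grip_width: -0.0001
```

```bash
python3 -c "
from h import *
arc([140,145,150,155,160,165],.0025)"
```

```text
F [6.7 6.2 1.7] pos [0.4586 0.2567 0.0422] yaw -39.7
140 [0.4559 0.2557] t [-0.24 -0.15  0.11] turn 0.3
145 [0.4512 0.2516] t [-0.87 -0.25  0.1 ] turn -4.7
150 [0.4468 0.2471] t [-1.5 -0.3  0.1] turn -9.7
155 [0.4428 0.2421] t [-2.13 -0.29  0.09] turn -14.7
160 [0.4392 0.2369] t [-2.76 -0.23  0.09] turn -19.7
165 [0.4362 0.2314] t [-3.38 -0.11  0.08] turn -24.7
```

Tracking well at about 9 N, directed against the push. Continuing.

>>> apply_moves(motion=[{"tx":-0.85,"ty":-0.25,"tz":0.1,"turn":-5,"jaw":-1},{"tx":-1.5,"ty":-0.3,"tz":0.1,"turn":-10,"jaw":-1},{"tx":-2.1,"ty":-0.3,"tz":0.1,"turn":-15,"jaw":-1},{"tx":-2.75,"ty":-0.25,"tz":0.1,"turn":-20,"jaw":-1},{"tx":-3.3,"ty":-0.1,"tz":0.1,"turn":-24,"jaw":-1}])

```text
time_s: 10.6
position: [0.4389, 0.2331, 0.042]
tool_rot: [[0.266, 0.964, 0.02], [0.964, -0.266, 0.004], [0.009, 0.018, -1.0]]
ft_force: [4.8, 10.2, 3.1]
grip_width: -0.0002
```

```bash
python3 -c "
from h import *
arc([165,168,171,174,177,180,181.2],.0025)"
```

```text
F [ 4.8 10.2  3.1] pos [0.4389 0.2331 0.042 ] yaw -15.5
165 [0.4362 0.2314] t [-0.23 -0.22  0.1 ] turn -0.5
168 [0.4346 0.2279] t [-0.61 -0.28  0.09] turn -3.5
171 [0.4331 0.2244] t [-0.99 -0.32  0.09] turn -6.5
174 [0.4319 0.2208] t [-1.36 -0.35  0.08] turn -9.5
177 [0.4309 0.2172] t [-1.74 -0.35  0.08] turn -12.5
180 [0.43   0.2135] t [-2.12 -0.34  0.08] turn -15.5
181.2 [0.4297 0.212 ] t [-2.27 -0.32  0.07] turn -16.7
```

>>> apply_moves(motion=[{"tx":-0.4,"ty":-0.25,"tz":0.1,"turn":-2,"jaw":-1},{"tx":-0.65,"ty":-0.28,"tz":0.1,"turn":-4,"jaw":-1},{"tx":-0.9,"ty":-0.3,"tz":0.1,"turn":-6,"jaw":-1},{"tx":-1.15,"ty":-0.33,"tz":0.1,"turn":-8,"jaw":-1},{"tx":-1.35,"ty":-0.35,"tz":0.1,"turn":-9.5,"jaw":-1}])

```text
time_s: 11.02
position: [0.4342, 0.2223, 0.042]
tool_rot: [[0.102, 0.994, 0.027], [0.995, -0.102, 0.007], [0.01, 0.026, -1.0]]
ft_force: [4.1, 9.7, 2.8]
grip_width: -0.0001
```

```bash
python3 -c "
from h import *
arc([174,177,179,180,181.2,183],.0025)"
```

```text
F [4.1 9.7 2.8] pos [0.4342 0.2223 0.042 ] yaw -5.9
174 [0.4319 0.2208] t [-0.17 -0.22  0.09] turn 0.1
177 [0.4309 0.2172] t [-0.55 -0.28  0.09] turn -2.9
179 [0.4303 0.2147] t [-0.8  -0.32  0.09] turn -4.9
180 [0.43   0.2135] t [-0.92 -0.33  0.08] turn -5.9
181.2 [0.4297 0.212 ] t [-1.07 -0.34  0.08] turn -7.1
183 [0.4293 0.2098] t [-1.3  -0.36  0.08] turn -8.9
```

>>> apply_moves(motion=[{"tx":-0.3,"ty":-0.05,"tz":0.05,"turn":-1.5,"jaw":-1},{"tx":-0.4,"ty":-0.05,"tz":0.05,"turn":-3,"jaw":-1},{"tx":-0.5,"ty":-0.05,"tz":0.05,"turn":-4,"jaw":-1},{"tx":-0.6,"ty":-0.05,"tz":0.05,"turn":-5,"jaw":-1},{"tx":-0.7,"ty":-0.05,"tz":0.05,"turn":-6,"jaw":-1}])

```text
time_s: 11.43
position: [0.4328, 0.2167, 0.0419]
tool_rot: [[-0.003, 1.0, 0.028], [1.0, 0.002, 0.01], [0.01, 0.028, -1.0]]
ft_force: [-3.4, 9.0, 4.6]
grip_width: -0.0001
```

>>> apply_moves(motion=[{"tx":-0.2,"ty":-0.05,"tz":0,"turn":0,"jaw":-1},{"tx":-0.25,"ty":-0.05,"tz":0,"turn":0,"jaw":-1},{"tx":-0.3,"ty":-0.05,"tz":0,"turn":0,"jaw":-1},{"tx":-0.35,"ty":-0.05,"tz":0,"turn":-0.5,"jaw":-1}])

```text
time_s: 11.77
position: [0.4325, 0.2151, 0.0422]
tool_rot: [[-0.01, 1.0, 0.029], [1.0, 0.01, 0.014], [0.013, 0.029, -0.999]]
ft_force: [-0.9, 19.6, -1.5]
grip_width: -0.0001
```

The force stepped up to 19.6 N, so the stop has been reached. Holding the same command and watching.

>>> apply_moves(motion=[{"tx":-0.18,"ty":0,"tz":0,"turn":0,"jaw":-1},{"tx":-0.18,"ty":0,"tz":0,"turn":0,"jaw":-1}])

```text
time_s: 11.93
position: [0.4325, 0.2152, 0.0422]
tool_rot: [[-0.01, 1.0, 0.03], [1.0, 0.009, 0.017], [0.017, 0.03, -0.999]]
ft_force: [-0.8, 16.1, -3.6]
grip_width: -0.0
```

>>> apply_moves(motion=[{"tx":-0.21,"ty":0,"tz":0,"turn":0,"jaw":-1},{"tx":-0.21,"ty":0,"tz":0,"turn":0,"jaw":-1},{"tx":-0.21,"ty":0,"tz":0,"turn":0,"jaw":-1}])

```text
time_s: 12.18
position: [0.4325, 0.2151, 0.0423]
tool_rot: [[-0.009, 0.999, 0.031], [1.0, 0.008, 0.021], [0.021, 0.031, -0.999]]
ft_force: [-0.4, 17.3, -3.6]
grip_width: -0.0001
```

>>> apply_moves(motion=[{"tx":-0.25,"ty":0,"tz":0,"turn":0,"jaw":-1},{"tx":-0.25,"ty":0,"tz":0,"turn":0,"jaw":-1},{"tx":-0.25,"ty":0,"tz":0,"turn":0,"jaw":-1}])

```text
time_s: 12.43
position: [0.4325, 0.2151, 0.0423]
tool_rot: [[-0.008, 0.999, 0.032], [1.0, 0.007, 0.026], [0.026, 0.032, -0.999]]
ft_force: [-1.0, 21.8, -4.6]
grip_width: -0.0001
```

>>> apply_moves(motion=[{"tx":-0.22,"ty":0,"tz":0,"turn":0,"jaw":-1},{"tx":-0.22,"ty":0,"tz":0,"turn":0,"jaw":-1},{"tx":-0.22,"ty":0,"tz":0,"turn":0,"jaw":-1},{"tx":-0.22,"ty":0,"tz":0,"turn":0,"jaw":-1},{"tx":-0.22,"ty":0,"tz":0,"turn":0,"jaw":-1}])

```text
time_s: 12.85
position: [0.4325, 0.2151, 0.0424]
tool_rot: [[-0.007, 0.999, 0.033], [1.0, 0.006, 0.03], [0.03, 0.033, -0.999]]
ft_force: [-0.3, 18.8, -3.4]
grip_width: -0.0
```

>>> apply_moves(motion=[{"tx":-0.22,"ty":0,"tz":0,"turn":0,"jaw":-1},{"tx":-0.22,"ty":0,"tz":0,"turn":0,"jaw":-1},{"tx":-0.22,"ty":0,"tz":0,"turn":0,"jaw":-1},{"tx":-0.22,"ty":0,"tz":0,"turn":0,"jaw":-1},{"tx":-0.22,"ty":0,"tz":0,"turn":0,"jaw":-1}])

```text
time_s: 13.27
position: [0.4325, 0.2151, 0.0424]
tool_rot: [[-0.006, 0.999, 0.034], [0.999, 0.005, 0.034], [0.034, 0.034, -0.999]]
ft_force: [0.0, 18.7, -3.9]
grip_width: -0.0003
```

Steady at 18.8 N. Holding for another second.

>>> apply_moves(motion=[{"tx":-0.22,"ty":0,"tz":0,"turn":0,"jaw":-1},{"tx":-0.22,"ty":0,"tz":0,"turn":0,"jaw":-1},{"tx":-0.22,"ty":0,"tz":0,"turn":0,"jaw":-1},{"tx":-0.22,"ty":0,"tz":0,"turn":0,"jaw":-1},{"tx":-0.22,"ty":0,"tz":0,"turn":0,"jaw":-1}])

```text
time_s: 13.68
position: [0.4325, 0.2151, 0.0425]
tool_rot: [[-0.006, 0.999, 0.035], [0.999, 0.004, 0.038], [0.038, 0.035, -0.999]]
ft_force: [-0.1, 19.6, -3.4]
grip_width: -0.0
```

>>> apply_moves(motion=[{"tx":-0.22,"ty":0,"tz":0,"turn":0,"jaw":-1},{"tx":-0.22,"ty":0,"tz":0,"turn":0,"jaw":-1},{"tx":-0.22,"ty":0,"tz":0,"turn":0,"jaw":-1},{"tx":-0.22,"ty":0,"tz":0,"turn":0,"jaw":-1},{"tx":-0.22,"ty":0,"tz":0,"turn":0,"jaw":-1}])

```text
time_s: 14.1
position: [0.4326, 0.2151, 0.0425]
tool_rot: [[-0.005, 0.999, 0.036], [0.999, 0.003, 0.042], [0.042, 0.036, -0.998]]
ft_force: [-0.7, 19.4, -3.6]
grip_width: -0.0002
```

>>> apply_moves(motion=[{"tx":-0.22,"ty":0,"tz":0,"turn":0,"jaw":-1},{"tx":-0.22,"ty":0,"tz":0,"turn":0,"jaw":-1},{"tx":-0.22,"ty":0,"tz":0,"turn":0,"jaw":-1},{"tx":-0.22,"ty":0,"tz":0,"turn":0,"jaw":-1}])

```text
time_s: 14.43
position: [0.4325, 0.2151, 0.0426]
tool_rot: [[-0.004, 0.999, 0.037], [0.999, 0.002, 0.046], [0.046, 0.037, -0.998]]
ft_force: [-0.1, 18.5, -3.4]
grip_width: 0.0001
```

It was held for about 2 s at 18.5 to 19.6 N. Backing off squarely, then up to look.

>>> apply_moves(motion=[{"tx":0.3,"ty":0,"tz":0,"turn":0,"jaw":-1},{"tx":1,"ty":0,"tz":0,"turn":0,"jaw":-1},{"tx":2,"ty":0,"tz":0,"turn":0,"jaw":-1},{"tx":3,"ty":0,"tz":-1,"turn":0,"jaw":-1},{"tx":3,"ty":0,"tz":-4,"turn":0,"jaw":-1}])

```text
time_s: 14.85
position: [0.4295, 0.2444, 0.0819]
tool_rot: [[-0.005, 1.0, 0.031], [0.999, 0.003, 0.045], [0.045, 0.031, -0.999]]
ft_force: [-0.3, -0.2, -0.2]
grip_width: -0.0001
```

>>> apply_moves(motion=[{"tx":-2,"ty":0,"tz":-4,"turn":0,"jaw":-1},{"tx":-5,"ty":-1,"tz":-8,"turn":0,"jaw":-1},{"tx":-8,"ty":-2,"tz":-11,"turn":0,"jaw":-1},{"tx":-11,"ty":-2,"tz":-14,"turn":0,"jaw":-1},{"tx":-11,"ty":-2,"tz":-14,"turn":0,"jaw":-1}])

```text
time_s: 15.27
position: [0.4061, 0.1261, 0.2199]
tool_rot: [[-0.003, 0.999, 0.037], [0.999, 0.002, 0.044], [0.044, 0.038, -0.998]]
ft_force: [0.7, 0.3, 0.0]
grip_width: -0.0002
```

```bash
python3 - <<'E'
from h import *
goto(.45,.11,.2,1)
c=cam('wrist'); im,D=get_image('wrist'); save('w6.png',im); P=cloud(c,D)
x,y,h=P[...,0],P[...,1],P[...,2]
k=(abs(x-.505)<.035)&(abs(y-.08)<.068)&(h>.03)&(h<.045); print('stone+jaw top',np.percentile(h[k],[2,50,98]))
k=(x>.39)&(x<.46)&(abs(y-.197)<.05)&(h>.03)&(h<.06)
for xx in np.arange(.425,.475,.01):
    l=(abs(x-xx)<.003)&(abs(y-.2)<.04)&(h>.04)&(h<.06)
    if l.any(): print('bar',xx.round(3),y[l].mean().round(4))
im2,D2=get_image('top'); save('top6.png',im2)
d=cv2.absdiff(im2,np.load('top0.npz')['im']).max(2)
for n,(a,b) in dict(mug=(420,214),candle=(495,200),shaker=(211,208),canister=(178,257)).items(): print(n,'median change',np.median(d[b-20:b+20,a-20:a+20]),(d[b-20:b+20,a-20:a+20]>40).sum())
E
```

```text
pos [0.4061 0.1261 0.2199] yaw 0.10 -> t [-1.71  4.31  2.08] turn -0.90
stone+jaw top [0.03360665 0.03811994 0.03954632]
bar 0.425 0.1978
bar 0.435 0.1982
bar 0.445 0.1984
bar 0.455 0.1988
bar 0.465 0.1992
mug median change 2.0 0
candle median change 2.0 0
shaker median change 2.0 0
canister median change 2.0 0
```

View pics/w6.png

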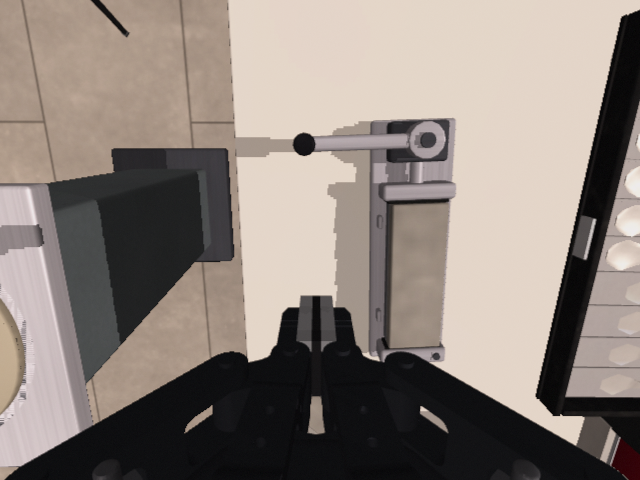

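The lever (knob at (304,144), pivot at (428,140)) points across the holder at about 182°, which is its stop. The stone is flat and touches both jaws ((418,192) and (413,355)), and the bystanders haven't moved. Handing in.

```bash
python3 -c "
from h import *
print(telemetry.observe()['ft_force'].round(1)); print(close_job())"
```

```text
[ 0.1  0.8 -1.3]
the job is handed in; nothing more can be done
None
```

The job is done and handed in: the larger stone is clamped in the holder and the clamp lever is at its end stop. It took about 15 s of robot time, and no verdict was reported.

- **Stone:** I laid it flat in the bed between the guide tabs while the lever was still open. After clamping, its top measured 38 mm above the worktop, level, and the last picture shows both jaws against it.
- **Lever:** I pushed it through its quarter turn to the stop. It then got about 2 s of pressing at 18.5–19.6 N. While I was setting that force, readings ranged from 16 to 21.8 N. I only had force readings at the end of each move, and none came near 25 N. After I let go, the lever stayed at about 182° in world axes, against about 181° expected for the stop.
- **Bystanders:** the mug, shaker, candle and canister show no change between the first and last top views.
- **Disagreement:** the first wrist measurement of the holder, taken while the arm was moving, was about 5 mm off in y and 2 mm in x. The settled wrist view and the top view agreed with each other, so I used those.
- **Not tested:** I didn't tug the stone to test how tightly it is held; that rests on the final picture and the lever being at its stop.

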